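# Set the pie warmer's bell timer

### The job

Set the bell timer on the shop counter for the pies in the warmer: press it down lightly on the counter so that it cannot spin, twist its dial clockwise past the top mark (20 minutes) to wind it, then turn it back to 10 minutes and let go. Never lean on the timer with more than about 25 N, and keep it standing where it is, with its scale facing the way it did. Leave the other goods alone.

Things in the scene. Friction and masses are not known exactly. Their poses are not given: they have to be found in the camera images.
- timer: Bell timer: round steel drum, 96 mm across, 45 mm tall without its dial, 0.25 kg, loose on four rubber feet 40 mm off its axis. Origin: centre of its underside; z up along the dial's axis; -x points at the 0 mark. It is light and its dial stiff (0.15 N m both ways): it spins round with the dial unless pressed down on the counter while turning, with 3 to 10 N, depending on how its feet grip.
- dial (a joint): Dial angle in the timer, rad: 0 at the 0 mark, growing clockwise seen from above, 0.1 rad a minute: 1.0 at 10 minutes, 2.0 at the top mark (20 minutes), hard stop at 2.4. It starts between 0 and 0.45 and stays where it is left.
- dial_top (a point): Centre of the top of the dial's grip bar, on the dial's axis, 83 mm above the counter. The dial is a black disc 58 mm across, its upper face 51 mm above the counter, with an upright black grip bar across it: 52 mm long, 16 mm thick, 51 to 83 mm above the counter, lying along this point's x axis. A white line on one half of the bar's top is the pointer; it points along this point's -x axis.
- zero_mark (a point): The 0 mark at the rim of the timer's flat white top, 46 mm from the axis, 45 mm above the counter. From it 21 black ticks run clockwise seen from above, one a minute, 0.1 rad apart, to the top mark (20 minutes), round about a third of the rim. The ticks at 0, 10 and 20 are the longest and thickest (13 mm), 5 and 15 medium, the rest short.
- table: The shop counter, white, its flat top is the work surface at height 0.
- tin: loose food tin, 74 mm across, 78 mm tall; a bystander. Origin at the centre of its underside.
- jar: loose jar with a flat steel cap, 68 mm across, 88 mm tall; a bystander. Origin at the centre of its underside.
- biscuits: loose biscuit packet, 60 x 150 x 35 mm; a bystander. Origin at the centre of its underside.
- sweets: loose carton of sweets, 75 x 110 x 28 mm; a bystander. Origin at the centre of its underside.
- calculator: loose desk calculator, 150 x 105 x 18 mm; a bystander. Origin at the centre of its underside.
- stapler: loose stapler, 130 x 34 x 46 mm; a bystander. Origin at the centre of its underside.

How it is judged:
By the outcome, as a careful person would: the job done as asked, in the order asked, and still so for the second after the job is handed in, with the robot touching nothing.
It also fails if it takes over 72 s, if anything falls off the work surface, if the arm or the gripper's body presses on something with over 40 N, if the wrist force passes 120 N, or if a joint passes its speed limit or range.

### The arm

A 6-joint arm with a two-finger parallel gripper is mounted at the origin on the work surface. World frame = base frame: x ahead of the robot, y to its left, z up, the work surface at z = 0. Lengths are in m, angles in rad, forces in N, time in s.
With the tool pointing down it reaches from about 0.425 to 1.125 m from the base axis. Payload 14.9 kg.
Tool frame: the origin (TCP) lies on the centre line of the jaws, within the pads' length; the fingertips stand 14 mm ahead of it and the grasp point (between the pads) lies 5 mm behind it (env.tip_reach is the distance from the TCP to the fingertips, in m); z points along the fingers, y is the line along which they close (so a half turn about z gives the same grasp; the last joint's range is limited). The gripper opens to 91 mm and grips with 3 to 60 N. Pads are 32 mm wide; open, the fingers measure 118 mm over their backs; the gripper's body (76 mm by 178 mm) begins 60 mm behind the grasp point.
Start: joints at [-1.255, 0.379, 1.734, -0, 1.028, -0.033], TCP at [0.239, -0.658, 0.207] pointing down, gripper open.
Joint ranges: [-2.77, 2.77], [-0.74, 2.19], [0, 2.66], [-1.06, 4.2], [0.31, 2.87], [-3.08, 3.08]. Speed limits (rad/s): [1.89, 1.89, 2.39, 3.14, 3.14, 3.14].

### API

Orientations are given as a 3x3 rotation matrix whose columns are the frame's x, y, z axes.
In Python, from station import read_state, viewer, ticket, env gives the robot as it stands.
- The arm moves only by the tool send_rows, never from a script. Its argument "rows" is a list of rows, each an object of numbers: "dx", "dy", "dz": the shift along the tool's x, y, z in m; "rx", "ry", "rz": the turn, a rotation vector about the tool's x, y, z in degrees; "gripper": the closure, from 0 (fully open) to 1 (shut). In form: [{"dx": .., "dy": .., "dz": .., "rx": .., "ry": .., "rz": .., "gripper": ..}, ...]. A call has 1 to 12 rows; each row shifts and turns the commanded pose from where the row before left it, along the tool's axes as they then stand; what a row does not reach is not made up. A row lasts 1/8 s, in which the tool goes at most 62.5 mm and 10.7 degrees, less where a joint would pass 70% of its speed; a pose out of reach is approached as far as the arm can. A call with a gripper value outside its range is refused whole. The fingers move at their own pace and stop on an object; "squeeze" is the grip in N (left out, the last holds). Time passes only in rows, so rows that do not move let the fingers close. It gives the time, the measured TCP pose, the force, the opening and the grip force at its end, in the units of the state.
- read_state(): the state, without advancing time (a new reading comes with each control period).
- viewer.grab_frame(name): name is "scene" or "top" or "wrist"; returns a dict with "frame" (420x560x3 uint8, red, green, blue), "camera_matrix" (3x3 intrinsics, pixels), "dist_coeffs" ([k1, k2, p1, p2, k3] as OpenCV has them; the pictures are not rectified), "xyz" and "attitude" of the camera in the world. Camera axes: x right, y down, z forward; pixel columns grow to the right and rows downward; lengths in m; the calibration is good to about 2 mm. A picture is of the moment at which its call begins. There is no depth.
- ticket.finish_job(): hands the job in; it is judged then, once.
The state is a dict: "time": time; "q": joint angles; "joint_velocities": joint speeds; "tau": joint torques, N m; "eef_pos": TCP position; "tool_rot": TCP orientation; "contact_force": force on the tool from outside, world axes, zero at the start; "moment": the same for the moment, N m; "width": finger opening in m; "finger_force": force on a finger pad.
Only numpy, scipy, OpenCV 4.12 (cv2) and the standard library are available. Lean on these libraries where they do the work, as an engineer would, in place of code of your own. Each camera call takes 0.05 s, during which the arm holds its last target. There are 200 camera calls.

## Working session

There is one attempt and no reset: what is moved stays moved. The work goes in short steps, Python scripts to look and compute and a tool call to move; the robot and the scene stay as the last step left them, time stands still between calls to the robot, and variables do not carry over. Pictures are saved under pics/ and viewed, at most 10 in all, crops included, and the job is handed in when it is done.

Besides the shell and the picture viewer there is one more tool, called after "Call:" as name([rows], argument=value, ...), one row to a line, values as JSON. send_rows: Moves the arm, as the interface text tells. Its arguments: {"type":"object","properties":{"rows":{"type":"array","items":{"type":"object","properties":{"dx":{"type":"number"},"dy":{"type":"number"},"dz":{"type":"number"},"rx":{"type":"number"},"ry":{"type":"number"},"rz":{"type":"number"},"gripper":{"type":"number"}}}},"squeeze":{"type":"number"}},"required":["rows"]}

```bash
mkdir -p pics; cat > h.py <<'E'
import numpy as np, cv2
from station import read_state, viewer, ticket, env
def grab(n,f):
    d=viewer.grab_frame(n); cv2.imwrite(f,d["frame"][:,:,::-1]); np.save(f+'.npy',d,allow_pickle=True); return d
def load(f): return np.load(f+'.npy',allow_pickle=True).item()
def px2w(d,uv,z):
    uv=np.array(uv,float).reshape(-1,1,2); n=cv2.undistortPoints(uv,np.array(d["camera_matrix"]),np.array(d["dist_coeffs"])).reshape(-1,2)
    r=np.c_[n,np.ones(len(n))]@np.array(d["attitude"]).T; c=np.array(d["xyz"]); return c+r*((z-c[2])/r[:,2])[:,None]
def w2px(d,p):
    R=np.array(d["attitude"]); c=np.array(d["xyz"]); t=-R.T@c
    return cv2.projectPoints(np.array(p,float).reshape(-1,1,3),cv2.Rodrigues(R.T)[0],t,np.array(d["camera_matrix"]),np.array(d["dist_coeffs"]))[0].reshape(-1,2)
E
python3 - <<'E'
from h import *
d=grab("top","pics/top0.png"); print(d["xyz"],d["attitude"],d["camera_matrix"])
s=read_state(); print(s)
E
```

```text
[0.45660987 0.00492648 1.49654041] [[-0.00691533 -0.99815276  0.0603593 ]
 [-0.99997378  0.00677302 -0.00256206]
 [ 0.00214851 -0.06037544 -0.99817343]] [[454.51724391   0.         276.25180439]
 [  0.         454.51724391 211.34034352]
 [  0.           0.           1.        ]]
{'time': 0.05, 'q': array([-1.25531599e+00,  3.79366659e-01,  1.73480064e+00,  2.62335200e-05,
        1.02852051e+00, -3.33171997e-02]), 'joint_velocities': array([-0.00060115, -0.00040385, -0.00096742,  0.00044255, -0.00018647,
        0.00253883]), 'tau': array([ 9.45797474e-04, -7.65737844e+01, -4.35755503e+01,  6.54199230e-02,
        3.97758815e-02,  6.34674308e-06]), 'eef_pos': array([ 0.23909671, -0.65745453,  0.20620773]), 'tool_rot': array([[ 9.39788996e-01,  3.41755091e-01, -3.18436378e-04],
       [ 3.41755235e-01, -9.39788413e-01,  1.04807878e-03],
       [ 5.89234425e-05, -1.09380021e-03, -9.99999400e-01]]), 'contact_force': array([0.09402466, 0.31633753, 0.00198046]), 'moment': array([ 5.86470940e-03, -5.51326331e-02,  2.39322732e-05]), 'finger_force': 0.0, 'width': 0.09153861122767588}
```

View pics/top0.png

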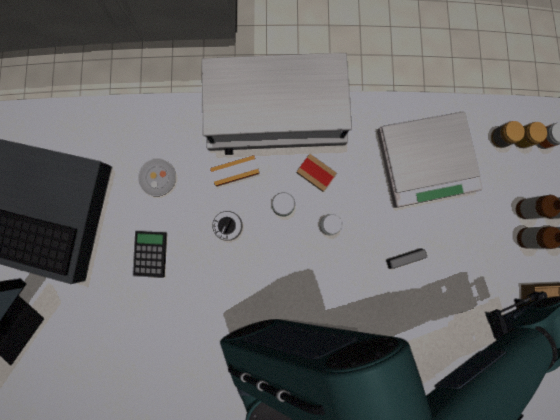

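The timer is at about pixel (227,226), with the tin/jar to its right (283,204 and 330,223). I'll zoom in on it.

```bash
python3 - <<'E'
from h import *
d=load("pics/top0.png"); f=d["frame"]
print(px2w(d,[(227,226)],.045),px2w(d,[(226,224.5)],.083), px2w(d,[(283,204),(330,223),(236,165)],.07))
cv2.imwrite("pics/c0.png",cv2.resize(f[200:252,200:256,::-1],None,fx=10,fy=10,interpolation=cv2.INTER_CUBIC))
E
```

```text
[[0.49847639 0.15906525 0.045     ]] [[0.50207288 0.15814991 0.083     ]] [[ 0.56587541 -0.02013625  0.07      ]
 [ 0.50496166 -0.16764042  0.07      ]
 [ 0.69100405  0.12792998  0.07      ]]
```

View pics/c0.png

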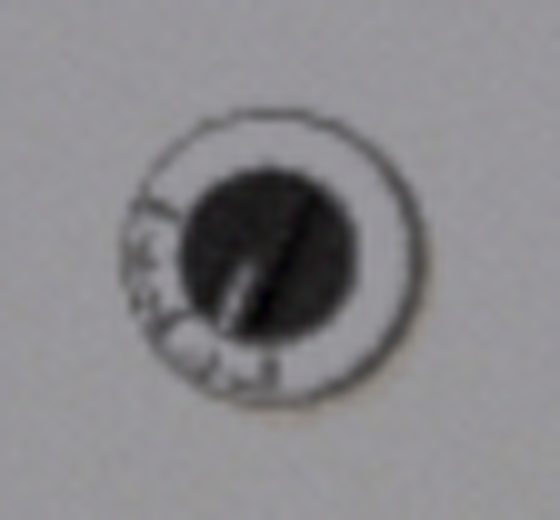

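The top view shows the 0 mark pointing to about world -x, with the scale running clockwise to the upper left. The pointer is near crop (235,310), which reads about 0.4 rad. I'll move above the timer next.

Call:
send_rows([
  {"dx": 0.0366,"dy": -0.0301,"dz": -0.004},
  {"dx": 0.0366,"dy": -0.0301,"dz": -0.004},
  {"dx": 0.0366,"dy": -0.0301,"dz": -0.004},
  {"dx": 0.0366,"dy": -0.0301,"dz": -0.004},
  {"dx": 0.0366,"dy": -0.0301,"dz": -0.004},
  {"dx": 0.0366,"dy": -0.0301,"dz": -0.004},
  {"dx": 0.0366,"dy": -0.0301,"dz": -0.004},
  {"dx": 0.0366,"dy": -0.0301,"dz": -0.004},
  {"dx": 0.0366,"dy": -0.0301,"dz": -0.004},
  {"dx": 0.0366,"dy": -0.0301,"dz": -0.004},
])

```text
invalid input
```

Call:
send_rows([
  {"dx": 0.0176,"dy": -0.0419},
  {"dx": 0.0176,"dy": -0.0419},
  {"dx": 0.0176,"dy": -0.0419},
  {"dx": 0.0176,"dy": -0.0419},
  {"dx": 0.0176,"dy": -0.0419},
  {"dx": 0.0176,"dy": -0.0419},
  {"dx": 0.0176,"dy": -0.0419},
  {"dx": 0.0176,"dy": -0.0419},
  {"dx": 0.0176,"dy": -0.0419},
])

```text
invalid input
```

Call:
send_rows([
  {"rz": -10},
  {"rz": -10},
  {"rz": -10},
  {"rz": -10},
  {"rz": -10},
  {"rz": -10},
  {"rz": -10},
  {"rz": -10},
  {"rz": -10},
  {"rz": -10},
  {"rz": -10},
  {"rz": -10},
])

```text
invalid input
```

Call:
send_rows([
  {"rz": -8.5},
  {"rz": -8.5},
  {},
])

```text
invalid input
```

```bash
python3 - <<'E'
from h import *
d=grab("wrist","pics/w0.png"); print(d["xyz"],d["attitude"])
s=read_state(); print(s["time"],s["q"],s["eef_pos"],s["tool_rot"],s["contact_force"])
print(w2px(d,[[.5,.1585,.083],[.5,.1585,.045]]))
E
```

```text
[ 0.30656194 -0.63275435  0.38443975] [[ 0.3411432  -0.90833422 -0.24197161]
 [-0.94000999 -0.33008235 -0.08617919]
 [-0.00159105  0.25685518 -0.96644859]]
0.1 [-1.25527500e+00  3.79357196e-01  1.73470949e+00  6.74259110e-06
  1.02853716e+00 -3.32930088e-02] [ 0.23913582 -0.65749683  0.20625949] [[ 9.39779812e-01  3.41780354e-01 -3.08294388e-04]
 [ 3.41780491e-01 -9.39779319e-01  9.63064880e-04]
 [ 3.94279652e-05 -1.01043794e-03 -9.99999489e-01]] [ 0.13343237  0.91772252 -0.17812464]
[[-195.80734462 -157.85984863]
 [-289.04101893 -236.92217225]]
```

View pics/w0.png

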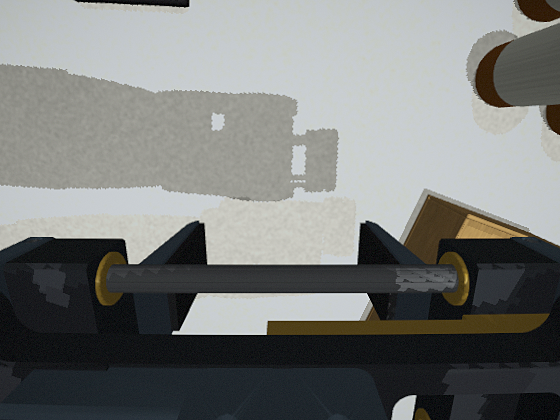

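The arm has not moved: the rows were refused, and the wrist view shows only the fingers at the start pose. I'll resend with every field filled in.

Call:
send_rows([
  {"dx": 0.0366,"dy": -0.0301,"dz": -0.004,"rx": 0,"ry": 0,"rz": 0,"gripper": 0},
  {"dx": 0.0366,"dy": -0.0301,"dz": -0.004,"rx": 0,"ry": 0,"rz": 0,"gripper": 0},
  {"dx": 0.0366,"dy": -0.0301,"dz": -0.004,"rx": 0,"ry": 0,"rz": 0,"gripper": 0},
  {"dx": 0.0366,"dy": -0.0301,"dz": -0.004,"rx": 0,"ry": 0,"rz": 0,"gripper": 0},
  {"dx": 0.0366,"dy": -0.0301,"dz": -0.004,"rx": 0,"ry": 0,"rz": 0,"gripper": 0},
  {"dx": 0.0366,"dy": -0.0301,"dz": -0.004,"rx": 0,"ry": 0,"rz": 0,"gripper": 0},
  {"dx": 0.0366,"dy": -0.0301,"dz": -0.004,"rx": 0,"ry": 0,"rz": 0,"gripper": 0},
  {"dx": 0.0366,"dy": -0.0301,"dz": -0.004,"rx": 0,"ry": 0,"rz": 0,"gripper": 0},
  {"dx": 0.0366,"dy": -0.0301,"dz": -0.004,"rx": 0,"ry": 0,"rz": 0,"gripper": 0},
  {"dx": 0.0366,"dy": -0.0301,"dz": -0.004,"rx": 0,"ry": 0,"rz": 0,"gripper": 0},
])

```text
time: 1.35
eef_pos: [0.4808, -0.2484, 0.2468]
tool_rot: [[0.94, 0.342, -0.0], [0.342, -0.94, 0.0], [-0.0, -0.0, -1.0]]
contact_force: [0.4, -0.3, -0.7]
width: 0.0909
finger_force: 0.0
```

Call:
send_rows([
  {"dx": 0.0176,"dy": -0.0419,"dz": 0,"rx": 0,"ry": 0,"rz": 0,"gripper": 0},
  {"dx": 0.0176,"dy": -0.0419,"dz": 0,"rx": 0,"ry": 0,"rz": 0,"gripper": 0},
  {"dx": 0.0176,"dy": -0.0419,"dz": 0,"rx": 0,"ry": 0,"rz": 0,"gripper": 0},
  {"dx": 0.0176,"dy": -0.0419,"dz": 0,"rx": 0,"ry": 0,"rz": 0,"gripper": 0},
  {"dx": 0.0176,"dy": -0.0419,"dz": 0,"rx": 0,"ry": 0,"rz": 0,"gripper": 0},
  {"dx": 0.0176,"dy": -0.0419,"dz": 0,"rx": 0,"ry": 0,"rz": 0,"gripper": 0},
  {"dx": 0.0176,"dy": -0.0419,"dz": 0,"rx": 0,"ry": 0,"rz": 0,"gripper": 0},
  {"dx": 0.0176,"dy": -0.0419,"dz": 0,"rx": 0,"ry": 0,"rz": 0,"gripper": 0},
  {"dx": 0.0176,"dy": -0.0419,"dz": 0,"rx": 0,"ry": 0,"rz": 0,"gripper": 0},
])

```text
time: 2.48
eef_pos: [0.5, 0.1601, 0.2467]
tool_rot: [[0.94, 0.342, -0.0], [0.342, -0.94, -0.0], [-0.0, 0.0, -1.0]]
contact_force: [1.0, -0.2, -0.0]
width: 0.0917
finger_force: 0.0
```

Call:
send_rows([
  {"dx": 0,"dy": 0,"dz": 0,"rx": 0,"ry": 0,"rz": -10,"gripper": 0},
  {"dx": 0,"dy": 0,"dz": 0,"rx": 0,"ry": 0,"rz": -10,"gripper": 0},
  {"dx": 0,"dy": 0,"dz": 0,"rx": 0,"ry": 0,"rz": -10,"gripper": 0},
  {"dx": 0,"dy": 0,"dz": 0,"rx": 0,"ry": 0,"rz": -10,"gripper": 0},
  {"dx": 0,"dy": 0,"dz": 0,"rx": 0,"ry": 0,"rz": -10,"gripper": 0},
  {"dx": 0,"dy": 0,"dz": 0,"rx": 0,"ry": 0,"rz": -10,"gripper": 0},
  {"dx": 0,"dy": 0,"dz": 0,"rx": 0,"ry": 0,"rz": -10,"gripper": 0},
  {"dx": 0,"dy": 0,"dz": 0,"rx": 0,"ry": 0,"rz": -10,"gripper": 0},
  {"dx": 0,"dy": 0,"dz": 0,"rx": 0,"ry": 0,"rz": -10,"gripper": 0},
  {"dx": 0,"dy": 0,"dz": 0,"rx": 0,"ry": 0,"rz": -10,"gripper": 0},
  {"dx": 0,"dy": 0,"dz": 0,"rx": 0,"ry": 0,"rz": -10,"gripper": 0},
  {"dx": 0,"dy": 0,"dz": 0,"rx": 0,"ry": 0,"rz": -10,"gripper": 0},
])

```text
time: 3.98
eef_pos: [0.5001, 0.1586, 0.2466]
tool_rot: [[-0.77, 0.639, -0.0], [0.639, 0.77, -0.0], [0.0, -0.0, -1.0]]
contact_force: [-0.4, -0.5, 0.9]
width: 0.0911
finger_force: 0.0
```

Call:
send_rows([
  {"dx": 0,"dy": 0,"dz": 0,"rx": 0,"ry": 0,"rz": -8.5,"gripper": 0},
  {"dx": 0,"dy": 0,"dz": 0,"rx": 0,"ry": 0,"rz": -8.5,"gripper": 0},
  {"dx": 0,"dy": 0,"dz": 0,"rx": 0,"ry": 0,"rz": 0,"gripper": 0},
])

```text
time: 4.35
eef_pos: [0.5001, 0.1586, 0.2466]
tool_rot: [[-0.92, 0.392, -0.0], [0.392, 0.92, -0.0], [0.0, -0.0, -1.0]]
contact_force: [1.3, 0.1, -0.4]
width: 0.0911
finger_force: 0.0
```

```bash
python3 - <<'E'
from h import *
d=grab("wrist","pics/w1.png"); print(d["xyz"],d["attitude"])
s=read_state(); print(s["time"],s["q"],s["eef_pos"],s["tool_rot"],s["contact_force"])
print(w2px(d,[[.5,.1585,.083],[.5,.1585,.045]]))
E
```

```text
[0.43399364 0.18709133 0.4248981 ] [[ 3.92417467e-01  8.89808260e-01  2.32915846e-01]
 [ 9.19786752e-01 -3.79371513e-01 -1.00347322e-01]
 [-9.28239400e-04  2.53610952e-01 -9.67305858e-01]]
4.4 [ 2.62669898e-01  4.97122841e-02  2.06040616e+00 -1.27974018e-05
  1.03170817e+00 -9.03246909e-01] [0.50019505 0.15861809 0.24669846] [[-9.19152431e-01  3.93901967e-01 -2.23087778e-04]
 [ 3.93901990e-01  9.19152445e-01 -7.13568947e-05]
 [ 1.76944055e-04 -1.53462583e-04 -9.99999973e-01]] [-0.33351624 -0.35520895 -0.11689424]
[[281.8023437  189.87960431]
 [281.83679484 183.68394658]]
```

View pics/w1.png

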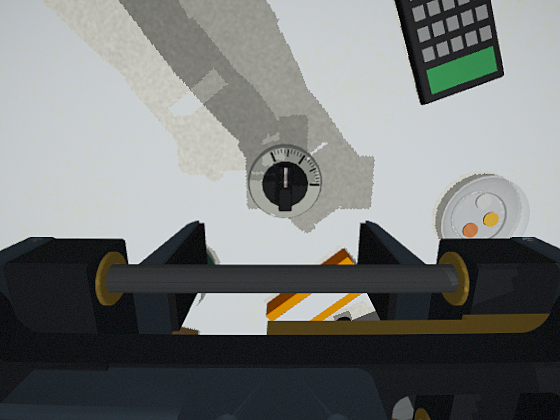

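The wrist view shows the timer at (285,181), its pointer up the image (285,170–188) and its long ticks at about (273,157), (303,160) and (317,184). I'll crop it to measure.

```bash
python3 - <<'E'
from h import *
d=load("pics/w1.png"); f=d["frame"]
# rectified top-down views at z=.083 and .045 about nominal centre, north=+x, left=+y, 8px/mm*... 
def ortho(z,c=(.5,.1585),h=.05,n=400):
    a=np.linspace(h,-h,n); X,Y=np.meshgrid(c[0]+a,c[1]+a,indexing='ij')
    p=w2px(d,np.c_[X.ravel(),Y.ravel(),np.full(X.size,z)]).reshape(n,n,2).astype(np.float32)
    im=cv2.remap(f,p[...,0],p[...,1],cv2.INTER_CUBIC)
    for k in range(0,n,80): im[k,:6]=(255,0,0); im[:6,k]=(255,0,0)
    im[n//2,n//2]=(255,0,0); return im
cv2.imwrite("pics/o1.png",np.hstack([ortho(.083),ortho(.045)])[:,:,::-1])
E
```

```text
(no output)
```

View pics/o1.png

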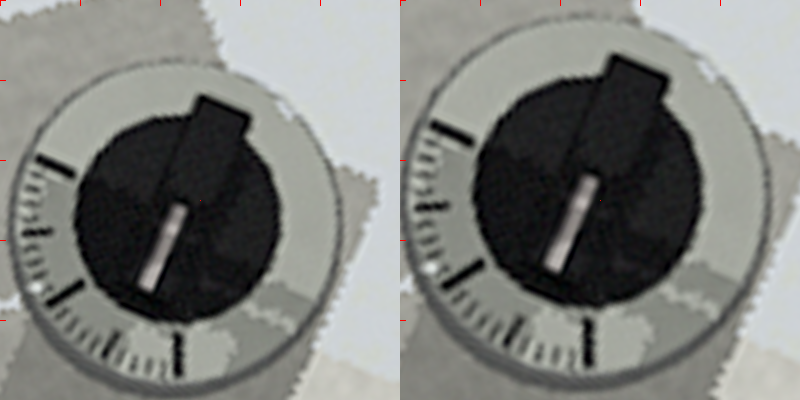

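From the ticks and bar, the timer centre is at about (0.5005, 0.161). The 0 mark lies along -x and the dial reads about 0.38, so I'll go down part way and check.

Call:
send_rows([
  {"dx": 0.0005,"dy": 0.0024,"dz": 0.027,"rx": 0,"ry": 0,"rz": -1.3,"gripper": 0},
  {"dx": 0,"dy": 0,"dz": 0.027,"rx": 0,"ry": 0,"rz": 0,"gripper": 0},
  {"dx": 0,"dy": 0,"dz": 0.027,"rx": 0,"ry": 0,"rz": 0,"gripper": 0},
  {"dx": 0,"dy": 0,"dz": 0.027,"rx": 0,"ry": 0,"rz": 0,"gripper": 0},
  {"dx": 0,"dy": 0,"dz": 0.027,"rx": 0,"ry": 0,"rz": 0,"gripper": 0},
  {"dx": 0,"dy": 0,"dz": 0,"rx": 0,"ry": 0,"rz": 0,"gripper": 0},
])

```text
time: 5.15
eef_pos: [0.4995, 0.1607, 0.1103]
tool_rot: [[-0.928, 0.372, -0.003], [0.372, 0.928, -0.001], [0.003, -0.002, -1.0]]
contact_force: [0.3, 0.2, -0.8]
width: 0.091
finger_force: 0.0
```

```bash
python3 - <<'E'
from h import *
d=grab("wrist","pics/w2.png")
s=read_state(); print(s["time"],s["eef_pos"],s["contact_force"])
print(w2px(d,[[.5005,.161,.083],[.5005,.161,.045],s["eef_pos"]]))
E
```

```text
5.2 [0.50047305 0.1609524  0.11166772] [ 0.67272002 -0.28642788 -0.2906201 ]
[[282.72410434 230.60127723]
 [282.72649077 215.41570192]
 [282.63436883 245.93566579]]
```

View pics/w2.png

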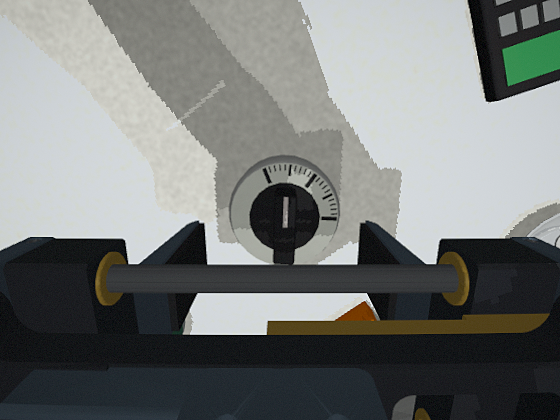

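The dial bar is centred at u≈285 against a finger midpoint of about 282.5, so it needs about 1 mm more in +y. Now I'll go down to the bar.

Call:
send_rows([
  {"dx": 0,"dy": 0.001,"dz": 0.02,"rx": 0,"ry": 0,"rz": 0,"gripper": 0},
  {"dx": 0,"dy": 0,"dz": 0.0197,"rx": 0,"ry": 0,"rz": 0,"gripper": 0},
  {"dx": 0,"dy": 0,"dz": 0,"rx": 0,"ry": 0,"rz": 0,"gripper": 0},
  {"dx": 0,"dy": 0,"dz": 0,"rx": 0,"ry": 0,"rz": 0,"gripper": 0.6},
  {"dx": 0,"dy": 0,"dz": 0,"rx": 0,"ry": 0,"rz": 0,"gripper": 0.75},
  {"dx": 0,"dy": 0,"dz": 0,"rx": 0,"ry": 0,"rz": 0,"gripper": 0.75},
  {"dx": 0,"dy": 0,"dz": 0,"rx": 0,"ry": 0,"rz": 0,"gripper": 0.75},
  {"dx": 0,"dy": 0,"dz": 0,"rx": 0,"ry": 0,"rz": 0,"gripper": 0.75},
], squeeze=3)

```text
time: 6.2
eef_pos: [0.5011, 0.162, 0.0722]
tool_rot: [[-0.929, 0.37, 0.0], [0.37, 0.929, 0.0], [0.0, 0.0, -1.0]]
contact_force: [0.5, -0.4, 0.4]
width: 0.0441
finger_force: 0.0
```

Call:
send_rows([
  {"dx": 0,"dy": 0,"dz": 0,"rx": 0,"ry": 0,"rz": 0,"gripper": 0.8},
  {"dx": 0,"dy": 0,"dz": 0,"rx": 0,"ry": 0,"rz": 0,"gripper": 0.82},
  {"dx": 0,"dy": 0,"dz": 0,"rx": 0,"ry": 0,"rz": 0,"gripper": 0.84},
  {"dx": 0,"dy": 0,"dz": 0,"rx": 0,"ry": 0,"rz": 0,"gripper": 0.9},
  {"dx": 0,"dy": 0,"dz": 0,"rx": 0,"ry": 0,"rz": 0,"gripper": 0.9},
], squeeze=3)

```text
time: 6.82
eef_pos: [0.5011, 0.162, 0.0721]
tool_rot: [[-0.929, 0.37, -0.0], [0.37, 0.929, -0.0], [0.0, -0.0, -1.0]]
contact_force: [0.3, 0.6, -0.3]
width: 0.0163
finger_force: 3.0
```

Call:
send_rows([
  {"dx": 0,"dy": 0,"dz": 0,"rx": 0,"ry": 0,"rz": 0,"gripper": 1},
  {"dx": 0,"dy": 0,"dz": 0,"rx": 0,"ry": 0,"rz": 0,"gripper": 1},
  {"dx": 0,"dy": 0,"dz": 0.001,"rx": 0,"ry": 0,"rz": 0,"gripper": 1},
  {"dx": 0,"dy": 0,"dz": 0,"rx": 0,"ry": 0,"rz": 0,"gripper": 1},
], squeeze=25)

```text
time: 7.32
eef_pos: [0.5014, 0.162, 0.0719]
tool_rot: [[-0.929, 0.37, 0.0], [0.37, 0.929, -0.0], [-0.0, -0.0, -1.0]]
contact_force: [-4.5, -2.9, 16.2]
width: 0.0157
finger_force: 24.9
```

Call:
send_rows([
  {"dx": 0.0002,"dy": -0.0002,"dz": -0.0001,"rx": 0,"ry": 0,"rz": 4,"gripper": 1},
  {"dx": 0,"dy": 0,"dz": 0,"rx": 0,"ry": 0,"rz": 4,"gripper": 1},
  {"dx": 0,"dy": 0,"dz": 0,"rx": 0,"ry": 0,"rz": 4,"gripper": 1},
  {"dx": 0,"dy": 0,"dz": 0,"rx": 0,"ry": 0,"rz": 4,"gripper": 1},
  {"dx": 0,"dy": 0,"dz": 0,"rx": 0,"ry": 0,"rz": 4,"gripper": 1},
])

```text
time: 7.95
eef_pos: [0.5014, 0.1621, 0.0719]
tool_rot: [[-0.745, 0.667, 0.001], [0.667, 0.745, 0.0], [-0.0, 0.001, -1.0]]
contact_force: [-3.1, 0.5, 11.5]
width: 0.0153
finger_force: 25.0
```

```bash
python3 - <<'E'
from h import *
s=read_state(); R=s["tool_rot"]; print(s["eef_pos"],s["contact_force"],R.T@s["contact_force"],s["moment"],np.arctan2(R[1,0],-R[0,0]))
E
```

```text
[0.50144397 0.16209865 0.07194863] [-3.07675272  0.50679324 11.52349611] [  2.62519034  -1.66494326 -11.52608124] [0.19137183 0.35695749 0.11357365] 0.7301469445047798
```

Call:
send_rows([
  {"dx": 0,"dy": 0,"dz": 0.0002,"rx": 0,"ry": 0,"rz": 4,"gripper": 1},
  {"dx": 0,"dy": 0,"dz": 0,"rx": 0,"ry": 0,"rz": 4,"gripper": 1},
  {"dx": 0,"dy": 0,"dz": 0,"rx": 0,"ry": 0,"rz": 4,"gripper": 1},
  {"dx": 0,"dy": 0,"dz": 0,"rx": 0,"ry": 0,"rz": 4,"gripper": 1},
  {"dx": 0,"dy": 0,"dz": 0,"rx": 0,"ry": 0,"rz": 4,"gripper": 1},
  {"dx": 0,"dy": 0,"dz": 0,"rx": 0,"ry": 0,"rz": 4,"gripper": 1},
])

```text
time: 8.7
eef_pos: [0.5017, 0.1622, 0.0719]
tool_rot: [[-0.409, 0.912, 0.001], [0.912, 0.409, 0.001], [-0.0, 0.002, -1.0]]
contact_force: [-2.5, 1.1, 13.0]
width: 0.0156
finger_force: 25.0
```

```bash
python3 - <<'E'
from h import *
d=grab("wrist","pics/w3.png");s=read_state(); R=s["tool_rot"]; print(s["eef_pos"],s["contact_force"],R.T@s["contact_force"],s["moment"],np.arctan2(R[1,0],-R[0,0]))
E
```

```text
[0.50170503 0.16225582 0.07193057] [-2.11377272  1.22601944 14.23618153] [  1.97820776  -1.41241831 -14.23839148] [0.30438565 0.41344435 0.09348546] 1.1528427413874673
```

View pics/w3.png

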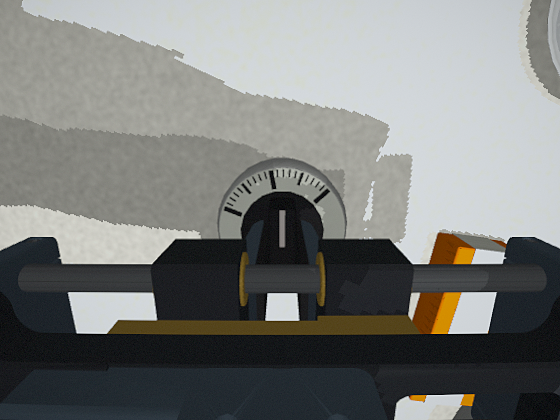

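The scale has stayed put (10 tick at (272,180)) and the pointer at (282,228) reads about 11.5 min, which matches the tool angle of 1.15. I'll keep winding.

Call:
send_rows([
  {"dx": 0,"dy": 0,"dz": 0,"rx": 0,"ry": 0,"rz": 4.9,"gripper": 1},
  {"dx": 0,"dy": 0,"dz": 0,"rx": 0,"ry": 0,"rz": 4.9,"gripper": 1},
  {"dx": 0,"dy": 0,"dz": 0,"rx": 0,"ry": 0,"rz": 4.9,"gripper": 1},
  {"dx": 0,"dy": 0,"dz": 0,"rx": 0,"ry": 0,"rz": 4.9,"gripper": 1},
  {"dx": 0,"dy": 0,"dz": 0,"rx": 0,"ry": 0,"rz": 4.9,"gripper": 1},
  {"dx": 0,"dy": 0,"dz": 0,"rx": 0,"ry": 0,"rz": 4.9,"gripper": 1},
])

```text
time: 9.5
eef_pos: [0.502, 0.1623, 0.072]
tool_rot: [[0.092, 0.996, 0.002], [0.996, -0.092, 0.001], [0.001, 0.002, -1.0]]
contact_force: [-0.5, 2.1, 10.6]
width: 0.0159
finger_force: 25.0
```

Call:
send_rows([
  {"dx": 0,"dy": 0,"dz": 0,"rx": 0,"ry": 0,"rz": 4.9,"gripper": 1},
  {"dx": 0,"dy": 0,"dz": 0,"rx": 0,"ry": 0,"rz": 4.9,"gripper": 1},
  {"dx": 0,"dy": 0,"dz": 0,"rx": 0,"ry": 0,"rz": 4.9,"gripper": 1},
  {"dx": 0,"dy": 0,"dz": 0,"rx": 0,"ry": 0,"rz": 4.9,"gripper": 1},
  {"dx": 0,"dy": 0,"dz": 0,"rx": 0,"ry": 0,"rz": 4.9,"gripper": 1},
  {"dx": 0,"dy": 0,"dz": 0,"rx": 0,"ry": 0,"rz": 4.9,"gripper": 1},
  {"dx": 0,"dy": 0,"dz": 0,"rx": 0,"ry": 0,"rz": 0,"gripper": 1},
])

```text
time: 10.38
eef_pos: [0.5023, 0.1622, 0.072]
tool_rot: [[0.568, 0.823, 0.003], [0.823, -0.568, 0.001], [0.002, 0.002, -1.0]]
contact_force: [1.7, -0.2, 8.7]
width: 0.0155
finger_force: 24.9
```

```bash
python3 - <<'E'
from h import *
d=grab("wrist","pics/w4.png");s=read_state(); R=s["tool_rot"]; print(s["eef_pos"],s["contact_force"],R.T@s["contact_force"],s["moment"],np.arctan2(R[1,0],-R[0,0]))
E
```

```text
[0.5022962  0.16222537 0.07198473] [ 0.84625557 -0.14878431  9.9212966 ] [ 0.37806698  0.79871439 -9.91914977] [ 0.01655098 -0.29417708 -0.10613864] 2.1736480445751445
```

View pics/w4.png

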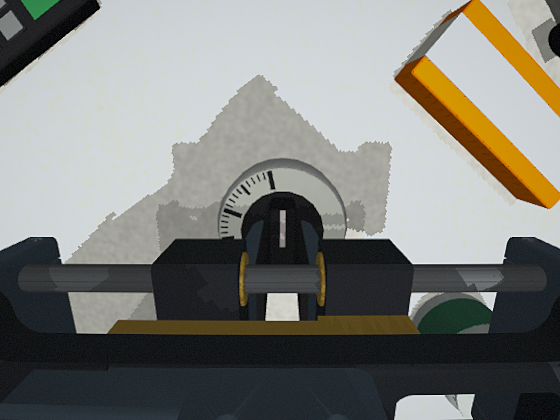

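The dial is past the top mark: the 20 tick at (270,180) is left of the pointer at (282,228). Before turning back I'll check the timer hasn't rotated.

```bash
python3 - <<'E'
from h import *
for f,pts in (("w1",[(273.5,157),(303,160),(317,184)]),("w3",[(233,211),(272.5,180),(323,195)]),("w4",[(233,212),(270,180)])):
    d=load(f"pics/{f}.png"); p=px2w(d,pts,.045)[:,:2]; c=px2w(d,[(282.5,232)],.083)[0,:2]
    for q in p: 
        v=q-np.array([.501,.1615]); print(f,q.round(4),np.hypot(*v).round(4),np.arctan2(v[1],-v[0]).round(3))
E
```

```text
w1 [0.4651 0.1622] 0.0359 0.019
w1 [0.4829 0.1943] 0.0375 1.066
w1 [0.5178 0.1993] 0.0413 1.99
w3 [0.4647 0.1607] 0.0364 -0.023
w3 [0.4811 0.1921] 0.0365 0.993
w3 [0.5171 0.1967] 0.0387 1.999
w4 [0.4808 0.1923] 0.0369 0.99
w4 [0.5152 0.1961] 0.0374 1.96
```

The timer is steady to within about 0.02 rad. I'll press a little more and turn back about 67°.

Call:
send_rows([
  {"dx": 0,"dy": 0,"dz": 0.0003,"rx": 0,"ry": 0,"rz": 0,"gripper": 1},
  {"dx": 0,"dy": 0,"dz": 0,"rx": 0,"ry": 0,"rz": -4,"gripper": 1},
  {"dx": 0,"dy": 0,"dz": 0,"rx": 0,"ry": 0,"rz": -4,"gripper": 1},
  {"dx": 0,"dy": 0,"dz": 0,"rx": 0,"ry": 0,"rz": -4,"gripper": 1},
  {"dx": 0,"dy": 0,"dz": 0,"rx": 0,"ry": 0,"rz": -4,"gripper": 1},
  {"dx": 0,"dy": 0,"dz": 0,"rx": 0,"ry": 0,"rz": -4,"gripper": 1},
])

```text
time: 11.18
eef_pos: [0.5022, 0.1623, 0.0719]
tool_rot: [[0.249, 0.969, 0.002], [0.969, -0.249, 0.001], [0.001, 0.002, -1.0]]
contact_force: [-1.6, 0.3, 15.6]
width: 0.0156
finger_force: 24.9
```

Call:
send_rows([
  {"dx": 0,"dy": 0,"dz": 0,"rx": 0,"ry": 0,"rz": -4,"gripper": 1},
  {"dx": 0,"dy": 0,"dz": 0,"rx": 0,"ry": 0,"rz": -4,"gripper": 1},
  {"dx": 0,"dy": 0,"dz": 0,"rx": 0,"ry": 0,"rz": -4,"gripper": 1},
  {"dx": 0,"dy": 0,"dz": 0,"rx": 0,"ry": 0,"rz": -4,"gripper": 1},
  {"dx": 0,"dy": 0,"dz": 0,"rx": 0,"ry": 0,"rz": -4,"gripper": 1},
  {"dx": 0,"dy": 0,"dz": 0,"rx": 0,"ry": 0,"rz": -4,"gripper": 1},
  {"dx": 0,"dy": 0,"dz": 0,"rx": 0,"ry": 0,"rz": 0,"gripper": 1},
])

```text
time: 12.05
eef_pos: [0.5019, 0.1623, 0.0719]
tool_rot: [[-0.166, 0.986, 0.002], [0.986, 0.166, 0.001], [0.0, 0.002, -1.0]]
contact_force: [-3.2, 1.5, 17.5]
width: 0.0159
finger_force: 25.0
```

Call:
send_rows([
  {"dx": 0,"dy": 0,"dz": -0.0002,"rx": 0,"ry": 0,"rz": -4,"gripper": 1},
  {"dx": 0,"dy": 0,"dz": 0,"rx": 0,"ry": 0,"rz": -4,"gripper": 1},
  {"dx": 0,"dy": 0,"dz": 0,"rx": 0,"ry": 0,"rz": -4,"gripper": 1},
  {"dx": 0,"dy": 0,"dz": 0,"rx": 0,"ry": 0,"rz": -4,"gripper": 1},
  {"dx": 0,"dy": 0,"dz": 0,"rx": 0,"ry": 0,"rz": -4,"gripper": 1},
  {"dx": 0,"dy": 0,"dz": 0,"rx": 0,"ry": 0,"rz": -3,"gripper": 1},
  {"dx": 0,"dy": 0,"dz": 0,"rx": 0,"ry": 0,"rz": 0,"gripper": 1},
  {"dx": 0,"dy": 0,"dz": 0,"rx": 0,"ry": 0,"rz": 0,"gripper": 1},
])

```text
time: 13.05
eef_pos: [0.5017, 0.1622, 0.0719]
tool_rot: [[-0.537, 0.844, 0.001], [0.844, 0.537, 0.001], [-0.0, 0.001, -1.0]]
contact_force: [-3.9, 0.7, 14.9]
width: 0.0156
finger_force: 25.0
```

```bash
python3 - <<'E'
from h import *
d=grab("wrist","pics/w5.png");s=read_state(); R=s["tool_rot"]; print(s["eef_pos"],s["contact_force"],R.T@s["contact_force"],s["moment"],np.arctan2(R[1,0],-R[0,0]))
cv2.imwrite("pics/c5.png",cv2.resize(d["frame"][140:260,210:360,::-1],None,fx=5,fy=5,interpolation=cv2.INTER_CUBIC))
E
```

```text
[0.50164444 0.16222681 0.07190804] [-2.75326727  1.05067748 16.09489209] [  2.36217252  -1.73714215 -16.09759092] [ 0.2304341   0.60249152 -0.04013472] 1.0038997307196695
```

View pics/c5.png

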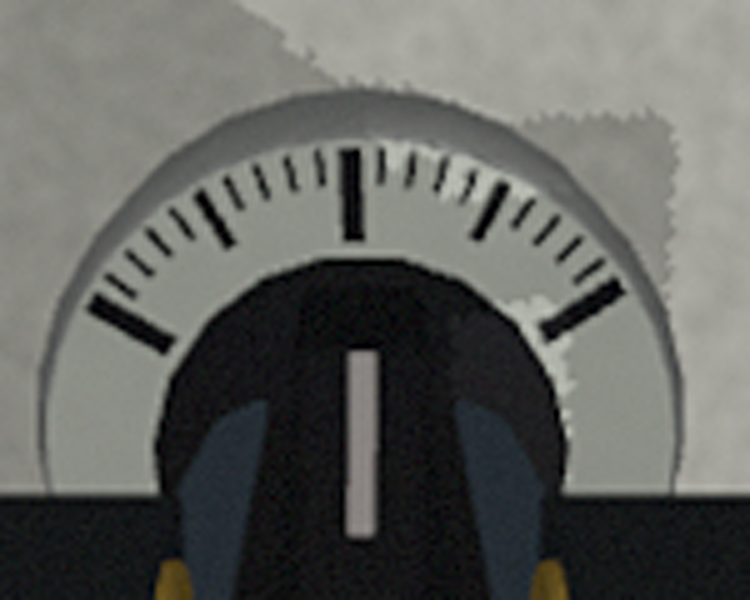

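The pointer (u 361) sits a touch clockwise of the 10 tick (350–354) in the crop. I'll work that out in numbers.

```bash
python3 - <<'E'
from h import *
from scipy.optimize import least_squares
d=load("pics/w5.png"); g=lambda P:[(210+(u+.5)/5-.5,140+(v+.5)/5-.5) for u,v in P]
ang=lambda v:np.arctan2(v[...,1],-v[...,0])
t=px2w(d,g([(90,305),(170,348),(350,150),(354,240),(622,285),(543,338)]),.045)[:,:2]
P=px2w(d,g([(361,537),(362.5,350)]),.083)[:,:2]
print("pointer",ang(P[1]-P[0]),P)
# fit centre+yaw, 46/33 mm radii
R=np.array([.046,.033]*3);A=np.repeat([0,1,2.],2)
def m(x): a=A+x[2]; return np.c_[x[0]-R*np.cos(a),x[1]+R*np.sin(a)]
r=least_squares(lambda x:(m(x)-t).ravel(),[.5,.16,0]);print("timer",r.x,np.abs(r.fun).max())
print([ang(t[i]-t[i+1]) for i in (0,2,4)])
E
```

```text
pointer 1.0121229292625538 [[0.50007045 0.16425514]
 [0.48796497 0.18362071]]
timer [ 0.50276649  0.16012111 -0.02988995] 0.0017023583021282818
[np.float64(-0.050142997623639905), np.float64(0.9622167762256253), np.float64(1.9583520929454057)]
```

Scale yaw comes out at about -0.035 and the pointer at 1.01, so the dial reads about 10.4 min. I'll trim by -2.3°, unload, release and look from above.

Call:
send_rows([
  {"dx": 0,"dy": 0,"dz": 0,"rx": 0,"ry": 0,"rz": -1.2,"gripper": 1},
  {"dx": 0,"dy": 0,"dz": 0,"rx": 0,"ry": 0,"rz": -1.1,"gripper": 1},
  {"dx": 0,"dy": 0,"dz": 0,"rx": 0,"ry": 0,"rz": 0,"gripper": 1},
  {"dx": 0,"dy": 0,"dz": 0,"rx": 0,"ry": 0,"rz": 0,"gripper": 1},
  {"dx": 0,"dy": 0,"dz": -0.0007,"rx": 0,"ry": 0,"rz": 0,"gripper": 1},
  {"dx": 0,"dy": 0,"dz": 0,"rx": 0,"ry": 0,"rz": 0,"gripper": 1},
])

```text
time: 13.85
eef_pos: [0.5014, 0.1621, 0.072]
tool_rot: [[-0.57, 0.821, 0.001], [0.821, 0.57, 0.0], [-0.0, 0.001, -1.0]]
contact_force: [0.2, 1.8, 6.1]
width: 0.0155
finger_force: 24.9
```

Call:
send_rows([
  {"dx": 0,"dy": 0,"dz": 0,"rx": 0,"ry": 0,"rz": 0,"gripper": 0.6},
  {"dx": 0,"dy": 0,"dz": 0,"rx": 0,"ry": 0,"rz": 0,"gripper": 0.3},
  {"dx": 0,"dy": 0,"dz": 0,"rx": 0,"ry": 0,"rz": 0,"gripper": 0},
  {"dx": 0,"dy": 0,"dz": 0,"rx": 0,"ry": 0,"rz": 0,"gripper": 0},
  {"dx": 0,"dy": 0,"dz": 0,"rx": 0,"ry": 0,"rz": 0,"gripper": 0},
  {"dx": 0,"dy": 0,"dz": -0.02,"rx": 0,"ry": 0,"rz": 0,"gripper": 0},
  {"dx": 0,"dy": 0,"dz": -0.02,"rx": 0,"ry": 0,"rz": 0,"gripper": 0},
  {"dx": 0,"dy": 0,"dz": -0.02,"rx": 0,"ry": 0,"rz": 0,"gripper": 0},
  {"dx": 0,"dy": 0,"dz": 0,"rx": 0,"ry": 0,"rz": 0,"gripper": 0},
  {"dx": 0,"dy": 0,"dz": 0,"rx": 0,"ry": 0,"rz": 0,"gripper": 0},
])

```text
time: 15.1
eef_pos: [0.5005, 0.1617, 0.1309]
tool_rot: [[-0.57, 0.821, -0.001], [0.821, 0.57, -0.0], [0.0, -0.001, -1.0]]
contact_force: [-0.2, -0.0, -0.1]
width: 0.091
finger_force: 0.0
```

```bash
python3 - <<'E'
from h import *
d=grab("wrist","pics/w6.png");s=read_state(); R=s["tool_rot"]; print(s["time"],s["eef_pos"],np.arctan2(R[1,0],-R[0,0]))
cv2.imwrite("pics/c6.png",cv2.resize(d["frame"][140:260,210:360,::-1],None,fx=5,fy=5,interpolation=cv2.INTER_CUBIC))
E
```

```text
15.15 [0.50039272 0.16170086 0.13076728] 0.9637619495641474
```

View pics/c6.png

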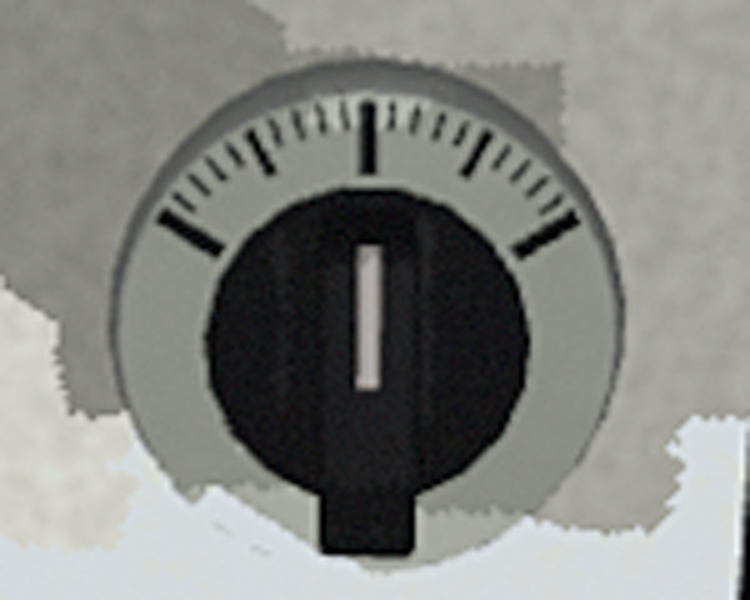

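The pointer now lines up with the 10 tick (both at u≈369 in the crop). The timer is standing in place and the gripper is clear, so I'll hand in.

```bash
python3 -c "
from station import ticket; print(ticket.finish_job())"
```

```text
the job is handed in; nothing more can be done
None
```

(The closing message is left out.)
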